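# Stir the dark and white truffles together

### The job

The bowl of truffles is still split, dark ones on one side and white ones on the other. Take the wooden stirrer from its coaster and stir them with it until they are mixed so well that every truffle has one of the other colour right beside it (with less than half a truffle's width between them), without touching them with the fingers or spilling any; then stand the stirrer upright on its coaster again. Leave the other things on the counter where they are.

Things in the scene. Friction and masses are not known exactly. Their poses are not given: they have to be found in the camera images.
- bowl: round blue ceramic mixing bowl, open on top, 148 mm across and 60 mm high, standing fast on a rubber foot (it does not slide). Origin at the centre of its underside, z up; its yaw has no meaning. Inside: flat floor about 54 mm across, 7 mm above the counter; from there the side slopes up gently (about 25 degrees) to 124 mm across at 25 mm height, then steeply to 136 mm across at the rim; balls roll back to the middle
- bowl_floor (a point): centre of the bowl's inside floor, 7 mm above the counter
- stirrer: wooden chocolate stirrer, 147 mm long, 100 g, standing upright on its head on the coaster. Origin at the centre of its flat underside (20 mm across), z up the shaft, x and y square to the faces of the grip. Round dark head 21 mm across up to 28 mm, tapering to a round shaft 13 mm across; from 90 mm to the top a square grip, 16 x 16 mm, to be pinched on two opposite faces
- stirrer_grip (a point): centre of the stirrer's square grip section where it is best pinched from above, 125 mm above its underside
- coaster: round light wooden coaster with a flat cork top, 90 mm across, 6 mm high, fixed to the counter; the stirrer's place. Origin at the centre of its underside. Bowl, coaster and tin stand left, middle and right in any order; at the middle the espresso machine's two black handles jut out on either side, 230 to 300 mm above the counter, from the machine to x = 0.51, at y = 0.105 and -0.18
- dark0: dark brown chocolate truffle with a thin piped line, a ball 24 mm in diameter, 12 g, lying in the bowl; rolls, glossy (friction about 0.25). Origin at its centre, so its own axes have no meaning
- dark1: dark brown chocolate truffle with a thin piped line, a ball 24 mm in diameter, 12 g, lying in the bowl; rolls, glossy (friction about 0.25). Origin at its centre, so its own axes have no meaning
- dark2: dark brown chocolate truffle with a thin piped line, a ball 24 mm in diameter, 12 g, lying in the bowl; rolls, glossy (friction about 0.25). Origin at its centre, so its own axes have no meaning
- white0: cream-white chocolate truffle with a thin piped line, a ball 24 mm in diameter, 12 g, lying in the bowl; rolls, glossy (friction about 0.25). Origin at its centre, so its own axes have no meaning
- white1: cream-white chocolate truffle with a thin piped line, a ball 24 mm in diameter, 12 g, lying in the bowl; rolls, glossy (friction about 0.25). Origin at its centre, so its own axes have no meaning
- white2: cream-white chocolate truffle with a thin piped line, a ball 24 mm in diameter, 12 g, lying in the bowl; rolls, glossy (friction about 0.25). Origin at its centre, so its own axes have no meaning
- tin: bystander: white lidded canister with a wooden lid, 102 mm across, 130 mm high. Origin at the centre of its underside
- brush: bystander: grey scrubbing brush, 30 x 85 x 55 mm. Origin at the centre of its underside
- glass: bystander: clear shot glass, 49 mm across, 62 mm high. Origin at the centre of its underside
- cinnamon: bystander: spice jar with green cap, 46 mm across, 106 mm high. Origin at the centre of its underside
- timer: bystander: cream kitchen timer with black dial, 59 x 75 x 62 mm. Origin at the centre of its underside

How it is judged:
On the way:
1. the stirrer's head is down among the truffles in the bowl (horizontal distance between stirrer and bowl_floor below 0.045 m and z of stirrer in the frame of bowl_floor below 0.018 m), for 0.1 s.
At the end, for the whole second after the job is handed in: Every truffle lies in the bowl, at rest, with one of the other colour no more than 37 mm away centre to centre (a gap of 13 mm); the stirrer stands released, upright within 0.06 rad and at rest, on the coaster, its axis within 35 mm of the coaster's centre ((distance between dark0 and white0 below 0.037 m or distance between dark0 and white1 below 0.037 m or distance between dark0 and white2 below 0.037 m) and (distance between dark1 and white0 below 0.037 m or distance between dark1 and white1 below 0.037 m or distance between dark1 and white2 below 0.037 m) and (distance between dark2 and white0 below 0.037 m or distance between dark2 and white1 below 0.037 m or distance between dark2 and white2 below 0.037 m) and (distance between white0 and dark0 below 0.037 m or distance between white0 and dark1 below 0.037 m or distance between white0 and dark2 below 0.037 m) and (distance between white1 and dark0 below 0.037 m or distance between white1 and dark1 below 0.037 m or distance between white1 and dark2 below 0.037 m) and (distance between white2 and dark0 below 0.037 m or distance between white2 and dark1 below 0.037 m or distance between white2 and dark2 below 0.037 m) and horizontal distance between each of dark0, dark1, dark2, white0, white1, white2 and bowl_floor below 0.062 m and height (world z) of each of dark0, dark1, dark2, white0, white1, white2 below 0.065 m and horizontal distance between stirrer and coaster below 0.035 m and angle between stirrer's own z axis and vertical below 0.06 rad and height (world z) of stirrer below 0.01 m and linear speed of each of stirrer, dark0, dark1, dark2, white0, white1, white2 below 0.02 m/s); the robot touches nothing.
It fails at once if a truffle leaves the bowl (horizontal distance between any of dark0, dark1, dark2, white0, white1, white2 and bowl above 0.075 m).
It fails at once if the fingers touch a truffle (contact force between the fingers and dark0 above 0.3 N or contact force between the fingers and dark1 above 0.3 N or contact force between the fingers and dark2 above 0.3 N or contact force between the fingers and white0 above 0.3 N or contact force between the fingers and white1 above 0.3 N or contact force between the fingers and white2 above 0.3 N).
It fails at once if a bystander is moved by more than 20 mm (distance of any of tin, brush, glass, cinnamon, timer from where it was at the start of the episode above 0.02 m).
It also fails if it takes over 72 s, if anything falls off the work surface, if the arm or the gripper's body presses on something with over 40 N, if the wrist force passes 120 N, or if a joint passes its speed limit or range.

### The arm

A 7-joint arm with a two-finger parallel gripper is mounted at the origin on a cart in front of the work surface, level with it; the furniture and walls round the work are solid. World frame = base frame: x ahead of the robot, y to its left, z up, the work surface at z = 0. Lengths are in m, angles in rad, forces in N, time in s.
With the tool pointing down it reaches from about 0.425 to 0.925 m from the base axis. Payload 6.8 kg.
Tool frame: the origin (TCP) lies at the very end of the fingers, on their centre line; the grasp point (between the pads) lies 19 mm behind it; z points along the fingers, y is the line along which they close (so a half turn about z gives the same grasp; the last joint's range is limited). The gripper opens to 85 mm and grips with 20 to 120 N. Pads are 22 mm wide; open, the fingers measure 114 mm over their backs; the gripper's body (76 mm by 85 mm) begins 54 mm behind the grasp point. The pads swing forward as they close: fully open they stand 13 mm farther back than shut.
Start: joints at [-1.384, 0.477, 0.022, 1.555, -0.011, 1.109, -0.083], TCP at [0.196, 0.646, 0.231] pointing down, gripper open.
Joint ranges: [-2.96, 2.96], [-0.34, 2.1], [-1.41, 1.46], [0.24, 2.44], [-1.37, 4.51], [0.17, 1.92], [-2.96, 2.96]. Speed limits (rad/s): [2.39, 2.39, 3.14, 3.14, 3.14, 3.14, 3.14].

### API

Orientations are given as a unit quaternion [x, y, z, w].
In Python, from plant import robot gives the robot as it stands. Calls block until the motion is done:
- robot.move_pose(position, orientation): joint-space move of the TCP to a pose.
- robot.line_to(position, rotation=None, feed=0.15, until_force=None): straight line of the TCP; rotation=None keeps the orientation; feed is the mean speed in m/s. With until_force (N) it stops when the force on the tool has changed by that much, and returns True; else False.
- robot.move_joints(angles): joint-space move.
- robot.set_gripper(opening, effort=None): opening from 0.0 (shut) to 1.0 (fully open); effort is the grip in N (None keeps the last); returns when the fingers have stopped.
- robot.dwell(seconds).
- robot.solve_ik(position, orientation): joint angles nearest the present ones, or None.
- robot.sense(): the state.
- robot.get_image(name): name is "side" or "top" or "wrist"; returns a dict with "color" (400x640x3 uint8, red, green, blue), "fov_y" (degrees; the focal length in pixels is half the picture's height over the tangent of half this angle, whatever the lens; pixels are square), "cx", "cy" (the principal point, pixels), "xyz" and "rotation" of the camera in the world. Camera axes: x right, y up, looking along -z (the intrinsics and any distortion apply to the point x, -y, -z); pixel columns grow to the right and rows downward; lengths in m; the calibration is good to about 2 mm. The wrist camera is an equidistant fisheye: a pixel r from the principal point sees the ray r / f radians off the axis. A picture is of the moment at which its call begins. There is no depth.
A pose or a line that the arm cannot do raises robot.MotionError and nothing moves.
- robot.finish_job(): hands the job in; it is judged then, once.
Trained networks look in the newest picture that a camera, given by its name, has taken for a name from the list of things; names that differ only in an ending like _2 or _b are one class to them, and where a whole thing is asked for, a point or a joint stands for the part that bears it (a point fixed in the world has none). Each returns a list of dicts, best first, with "p" (0 to 1); they miss things now and then, are a little off and sometimes report something else, mostly with a low value. They report only what shows in the picture. A call takes as long as a camera call.
- robot.spot_in(camera, name): "box" ([left, top, width, height] in pixels, round what is visible of it).
The state is a dict: "clock": time; "q": joint angles; "qvel": joint speeds; "joint_torque": joint torques, N m; "ee_pos": TCP position; "tcp_rot": TCP orientation; "wrist_force": force on the tool from outside, world axes, zero at the start; "ft_torque": the same for the moment, N m; "opening": opening from 0.0 (shut) to 1.0 (fully open); "grasp_force": force on a finger pad.
Only numpy, scipy, OpenCV 4.12 (cv2) and the standard library are available. Lean on these libraries where they do the work, as an engineer would, in place of code of your own. Each camera call takes 0.05 s, during which the arm holds its last target. There are 200 camera calls.

## Working session

There is one attempt and no reset: what is moved stays moved. The work goes in short steps, each a Python script; the robot and the scene stay as the last script left them, time stands still between calls to the robot, and variables do not carry over. Pictures are saved under pics/ and viewed, at most 10 in all, crops included, and the job is handed in when it is done.

```bash
ls; mkdir -p pics
cat > h.py <<'E'
import numpy as np, cv2
from plant import robot
from scipy.spatial.transform import Rotation as R
def rot(im):
    r=np.array(im["rotation"],float)
    return r if r.shape==(3,3) else R.from_quat(r).as_matrix()
def ray(im,u,v,fish=False):
    f=200/np.tan(np.radians(im["fov_y"])/2)
    x,y=(u-im["cx"])/f,(v-im["cy"])/f
    if fish:
        t=np.hypot(x,y); s=np.sin(t)/max(t,1e-9); d=np.array([x*s,-y*s,-np.cos(t)])
    else: d=np.array([x,-y,-1])
    return rot(im)@d
def at_z(im,u,v,z,fish=False):
    d=ray(im,u,v,fish);c=np.array(im["xyz"]);return c+d*(z-c[2])/d[2]
def save(im,n,crop=None,k=1):
    a=cv2.cvtColor(im["color"],cv2.COLOR_RGB2BGR)
    if crop: l,t,w,h=crop;a=a[t:t+h,l:l+w]
    cv2.imwrite("pics/"+n,cv2.resize(a,None,fx=k,fy=k,interpolation=cv2.INTER_CUBIC))
E
python3 - <<'E'
from h import *
for c in("top","side"):
    im=robot.get_image(c);save(im,c+"0.png")
    print(c,im["fov_y"],im["cx"],im["cy"],im["xyz"],im["rotation"])
    for n in("bowl","stirrer","coaster","tin","dark0","white0"):
        for d in robot.spot_in(c,n)[:3 if n[-1]=='0' else 1]:
            l,t,w,h=d["box"];print(n,round(d["p"],2),np.round(d["box"]),at_z(im,l+w/2,t+h/2,.02).round(3))
print(robot.sense())
E
```

```text
pics
top 56.58027626550645 319.8772610890534 196.60734843490894 [ 0.40849976 -0.04154187  1.2643807 ] [ 0.04800387 -0.05504285 -0.6967946   0.71354271]
bowl 0.67 [168. 199.  50.  39.] [0.505 0.37  0.02 ]
stirrer 0.48 [319. 220.   3.   9.] [ 0.497 -0.056  0.02 ]
coaster 0.98 [308. 209.  26.  34.] [ 0.494 -0.059  0.02 ]
tin 0.93 [407. 206.  42.  35.] [ 0.509 -0.417  0.02 ]
dark0 0.62 [196. 215.   7.   4.] [0.514 0.35  0.02 ]
dark0 0.46 [197. 208.   7.   5.] [0.534 0.347 0.02 ]
dark0 0.24 [172. 197.  45.  44.] [0.504 0.364 0.02 ]
white0 0.61 [192. 231.   5.   6.] [0.456 0.363 0.02 ]
white0 0.41 [184. 222.   9.  10.] [0.479 0.384 0.02 ]
white0 0.36 [190. 221.  11.   4.] [0.491 0.362 0.02 ]
side 57.37842479488151 322.18525767708263 204.51313554776775 [0.34163975 0.685619   0.77902272] [-0.06491958  0.40263508  0.90237589 -0.13924147]
bowl 0.77 [266. 316.  72.  74.] [0.5   0.347 0.02 ]
stirrer 0.75 [349. 190.   5.  43.] [ 0.507 -0.119  0.02 ]
coaster 0.56 [335. 221.  31.  24.] [ 0.488 -0.027  0.02 ]
tin 0.98 [363. 130.  28.  41.] [ 0.499 -0.466  0.02 ]
dark0 0.64 [280. 342.  11.  12.] [0.5
[... 213 characters left out ...]
1942,  0.4769661 ,  0.0224161 ,  1.55538361, -0.01148695,
        1.10929061, -0.08308044]), 'qvel': array([ 8.14123441e-04, -7.85245627e-05,  6.00610738e-04,  1.52144585e-03,
       -1.41708736e-03,  1.60921737e-03, -3.73406098e-04]), 'joint_torque': array([-1.25460982e-03, -5.96152353e+01,  1.60517871e+00, -2.81494403e+01,
        1.23876837e-02,  1.43370675e-03, -9.71898146e-06]), 'ee_pos': array([0.19611985, 0.64591317, 0.23133791]), 'tcp_rot': array([1.46860281e-01, 9.89157245e-01, 4.03342895e-05, 4.92457769e-06]), 'wrist_force': array([ 0.56128301, -0.34422871, -0.35891018]), 'ft_torque': array([ 0.00898799, -0.04103838,  0.00792456]), 'grasp_force': 0.0, 'opening': 0.9989771331458973}
```

Run:
```python
import cv2,numpy as np
a=cv2.imread("pics/top0.png");b=cv2.imread("pics/side0.png")
x=cv2.resize(a[160:280,130:470],None,fx=2.3,fy=2.3)[:, :800]
y=cv2.resize(b[100:400,240:440],None,fx=1,fy=1)
cv2.imwrite("pics/c1.png",x);print(x.shape)
y=cv2.resize(b[120:400,230:480],None,fx=2,fy=2);cv2.imwrite("pics/c2.png",y)
```

```text
(276, 782, 3)
```

View pics/c1.png

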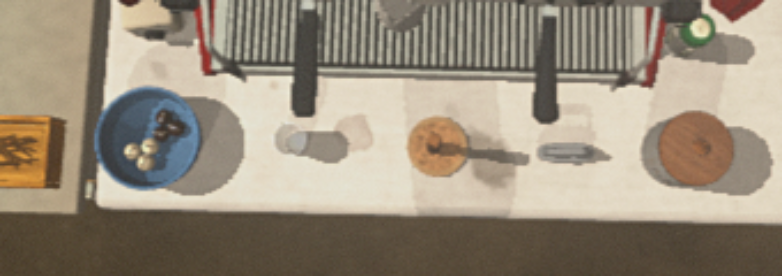

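View pics/c2.png

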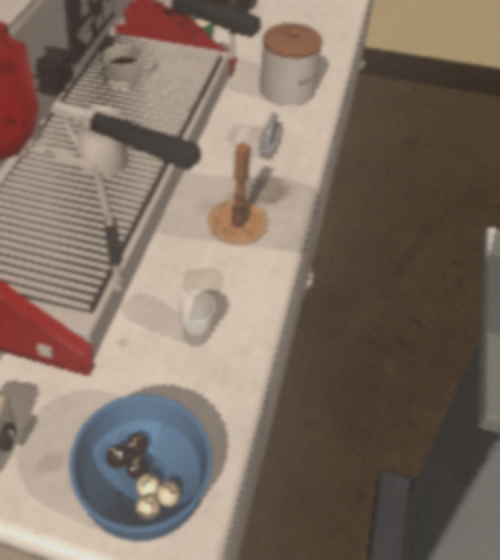

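The overview shows the bowl left (top-camera px ~194,220), with darks far/right and whites near/left. The coaster with the stirrer is in the middle (~320,223), with the glass and the brush on either side of it. I'll retract, swing round, and look closely at the stirrer.

Run:
```python
from h import *
im=robot.get_image("top")
print("bowl rim",at_z(im,194,219.6,.06),"coaster",at_z(im,320.6,223.6,.006))
q=robot.sense()["tcp_rot"]
robot.line_to([0.127,0.42,0.36],feed=.3)
robot.move_pose([0.43,-0.06,0.36],[0,1,0,0])
robot.dwell(.2)
im=robot.get_image("wrist");save(im,"w1.png");print(im["xyz"],im["cx"],im["cy"],im["fov_y"],rot(im))
for n in("stirrer","stirrer_grip","coaster"):
  for d in robot.spot_in("wrist",n)[:2]:print(n,d)
s=robot.sense();print(s["ee_pos"],s["q"],s["clock"])
```

```text
bowl rim [0.50041636 0.35372019 0.06      ] coaster [ 0.5011858  -0.05653676  0.006     ]
[ 0.36047364 -0.0591479   0.50313969] 322.63051914778174 205.4791574050796 65.70646984690485 [[-7.83379725e-04 -9.60386728e-01 -2.78669550e-01]
 [ 9.99999510e-01 -5.83681010e-04 -7.99584474e-04]
 [ 6.05256193e-04 -2.78670040e-01  9.60386715e-01]]
stirrer {'box': [321.6, 196.1, 15.1, 44.0], 'p': 0.67}
stirrer_grip {'box': [320.8, 196.5, 14.2, 43.0], 'p': 0.94}
coaster {'box': [299.8, 176.6, 55.3, 54.2], 'p': 0.9}
[ 0.4300196  -0.05987187  0.36001737] [-1.25903506 -0.28765702  1.06170439  1.9607279   0.25791863  1.33192615
  1.29331219] 4.2417
```

View pics/w1.png

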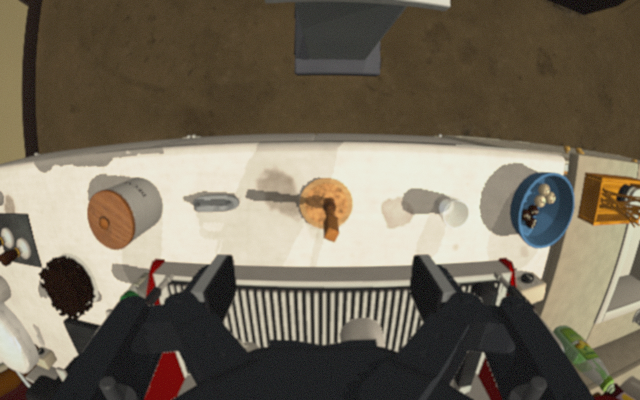

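The wrist view shows the coaster centred at ~(327,204) and the grip top at ~(330,235). I'll magnify the grip to get its yaw.

Run:
```python
from h import *
s=robot.sense()
robot.line_to([0.43,-0.06,0.235],feed=.2)
robot.dwell(.2)
im=robot.get_image("wrist");save(im,"w2.png",(260,140,140,140),4)
for n,z in(("stirrer_grip",.131),("coaster",.006)):
  for d in robot.spot_in("wrist",n)[:1]:
    l,t,w,h=d["box"];print(n,d,at_z(im,l+w/2,t+h/2,z,True))
np.save("w2.npy",im,allow_pickle=True)
```

```text
stirrer_grip {'box': [319.7, 222.2, 25.6, 76.2], 'p': 0.65} [ 0.48293042 -0.05109192  0.131     ]
coaster {'box': [294.5, 196.0, 69.8, 68.6], 'p': 0.91} [ 0.50182446 -0.05115361  0.006     ]
```

View pics/w2.png

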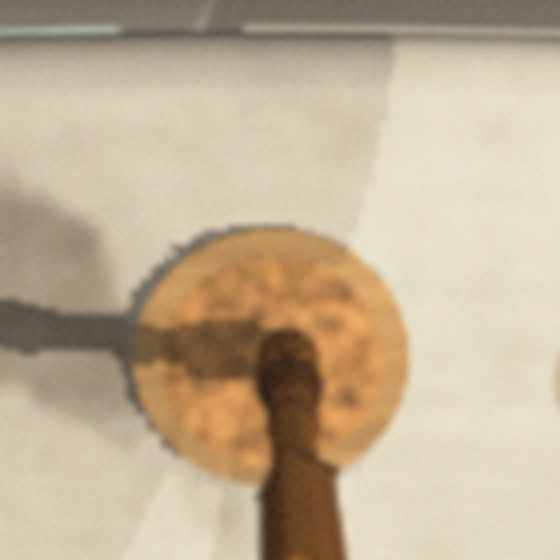

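The head stands at ~(333,230) on the coaster, and the grip's top end is below this crop. Next crop is further down.

Run:
```python
from h import *
im=np.load("w2.npy",allow_pickle=True).item()
save(im,"w3.png",(295,240,75,75),8)
```

```text
(no output)
```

View pics/w3.png

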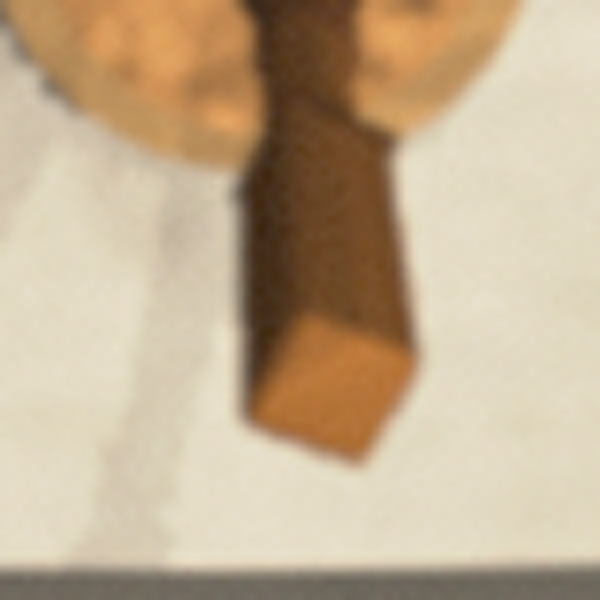

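The grip's top square has its corners at ~(333.5,279), (347.5,284), (340.3,298) and (326,292). I'll compute the centre and yaw from those.

```bash
cat >> h.py <<'E'
def tool(yaw): # closing axis y rotated by yaw from world y
    return (R.from_euler('z',yaw)*R.from_quat([0,1,0,0])).as_quat()
E
python3 - <<'E'
from h import *
im=np.load("w2.npy",allow_pickle=True).item()
P=np.array([at_z(im,295+a/8,240+b/8,.153,True)[:2] for a,b in((308,315),(420,352),(362,465),(248,418))])
c=P.mean(0);e=np.roll(P,-1,0)-P
an=np.arctan2(e[:,1],e[:,0]);a4=np.angle(np.exp(4j*an).sum())/4
print(P,c,np.hypot(*e.T),np.degrees(an),np.degrees(a4), "head",at_z(im,332.5,231,.02,True))
for y in(a4,a4+np.pi/2,a4-np.pi/2):
    q=robot.solve_ik([c[0],c[1],.112],tool(y)); print(np.degrees(y),q)
    q=robot.solve_ik([.5,.355,.112],tool(y)); print('bowl',q)
E
```

```text
[[ 0.48989254 -0.0508139 ]
 [ 0.49455049 -0.03898414]
 [ 0.50878416 -0.04473297]
 [ 0.50262724 -0.05699893]] [ 0.49896361 -0.04788248] [0.01271376 0.01535078 0.01372449 0.01415723] [  68.50802567  -21.99324076 -116.65446955  154.09495764] -24.010965419528045 head [ 0.49744619 -0.04763355  0.02      ]
-24.010965419528045 [-0.69664308  0.48229888  0.85583216  2.1128595  -0.52687965  0.77053291
  1.6460202 ]
bowl [-1.18194283  0.59043634  0.64103206  1.84293491 -0.45518851  0.85917022
  0.83404342]
65.98903458047195 [-0.04740326  0.35261155  0.02229882  2.07398056 -0.01174376  0.71511526
  2.70491319]
bowl [-1.03915737  0.54250436  0.43364197  1.83352535 -0.29836782  0.83004052
  2.26553874]
-114.01096541952805 [-0.82462147  0.59214562  1.06660363  2.11859702 -0.71057136  0.84688028
  0.25830116]
bowl [-1.49500656  0.9446343   1.26415252  1.86042904 -1.00388911  1.15733882
 -0.27565195]
```

Run:
```python
from h import *
t=tool(np.radians(-24)); c=[.4985,-.048]
robot.line_to([.43,-.06,.25],rotation=t,feed=.15)
robot.line_to([*c,.22],feed=.15)
print(robot.line_to([*c,.112],feed=.1,until_force=8))
robot.set_gripper(0,effort=60)
s=robot.sense();print(s["opening"],s["grasp_force"],s["ee_pos"],s["wrist_force"])
robot.line_to([*c,.26],feed=.15)
s=robot.sense();print(s["opening"],s["grasp_force"],s["ee_pos"],s["wrist_force"])
robot.line_to([.43,-.048,.26],feed=.2)
robot.line_to([.43,.30,.26],feed=.3)
robot.dwell(.2)
im=robot.get_image("wrist");np.save("w4.npy",im,allow_pickle=True);save(im,"w4.png")
for n,z in(("bowl",.05),("dark0",.02),("white0",.02)):
  for d in robot.spot_in("wrist",n)[:4]:
    l,t,w,h=d["box"];print(n,round(d["p"],2),np.round(d["box"]),at_z(im,l+w/2,t+h/2,z,True).round(3))
s=robot.sense();print(s["ee_pos"],s["q"],s["clock"])
```

```text
Traceback (most recent call last):
plant.MotionError: the arm cannot follow that straight line within its joint ranges
```

```bash
cat >> h.py <<'E'
def neutral(p,yaw): # same pose with the elbow branch of yaw+90 deg
    q=np.array(robot.solve_ik(p,tool(yaw+np.pi/2)));q[6]-=np.pi/2;return q
E
python3 - <<'E'
from h import *
robot.line_to([.43,-.06,.36],feed=.2)
q=neutral([.47,-.05,.36],np.radians(-24));print(q)
q2=np.array(robot.sense()["q"]);print(q2)
robot.move_joints(q)
s=robot.sense();print(s["ee_pos"],s["tcp_rot"],tool(np.radians(-24)),s["clock"])
E
```

```text
[-1.5541829  -0.32991101  1.29925824  1.89352868  0.32547026  1.35138938
  0.80900581]
[-1.23375862 -0.27124528  1.05190973  1.96260019  0.24175963  1.32428827
  0.894186  ]
[ 0.4692177  -0.04907659  0.35912693] [ 2.06653545e-01  9.78413734e-01 -2.43550562e-04 -9.04757329e-04] [0.20791169 0.9781476  0.         0.        ] 7.7083
```

The solver is drifting towards a poor elbow branch. From the two known planar postures I've derived a neutral-elbow configuration (q3≈0), and I'll move there.

Run:
```python
from h import *
robot.move_joints([-.048,.0355,.022,1.8416,-.012,1.2645,1.134])
s=robot.sense();print(s["ee_pos"],s["tcp_rot"],s["clock"])
t=tool(np.radians(-24)); c=[.4985,-.048]
robot.line_to([*c,.22],rotation=t,feed=.2)
s=robot.sense();print(s["q"],s["ee_pos"])
print(robot.line_to([*c,.112],feed=.1,until_force=8))
robot.set_gripper(0,effort=60)
s=robot.sense();print(s["opening"],s["grasp_force"],s["ee_pos"],s["wrist_force"])
robot.line_to([*c,.26],feed=.15)
s=robot.sense();print(s["opening"],s["grasp_force"],s["ee_pos"],s["wrist_force"],s["q"])
```

```text
[ 0.47179075 -0.0461971   0.35916571] [ 0.20575224  0.97858963  0.00519516 -0.00116468] 9.4333
[-0.04706909  0.20202456  0.02066397  1.97690777 -0.00501338  0.96114792
  1.12833462] [ 0.4990998  -0.04780442  0.22101644]
False
0.17993361498635824 58.43178749084473 [ 0.49856164 -0.04816917  0.11217852] [-0.78801032 -0.780662    2.55720755]
0.17887852681494631 58.34392011165619 [ 0.49780874 -0.0479767   0.25902627] [-0.49254979 -0.54848167 -2.29916445] [-0.04902294  0.16107811  0.0228296   1.93255983 -0.00423348  1.04985381
  1.1276057 ]
```

Run:
```python
from h import *
robot.line_to([.435,-.048,.26],feed=.2)
robot.line_to([.435,.27,.26],feed=.3)
robot.dwell(.2)
im=robot.get_image("wrist");np.save("w4.npy",im,allow_pickle=True);save(im,"w4.png")
for n,z in(("bowl",.05),("dark0",.02),("white0",.02)):
  for d in robot.spot_in("wrist",n)[:4]:
    l,t,w,h=d["box"];print(n,round(d["p"],2),np.round(d["box"]),at_z(im,l+w/2,t+h/2,z,True).round(3))
s=robot.sense();print(s["ee_pos"],s["q"],s["clock"],s["opening"])
```

```text
bowl 0.73 [350. 135. 117. 124.] [0.498 0.356 0.05 ]
bowl 0.66 [ 24. 310.  59.  63.] [ 0.508 -0.418  0.05 ]
bowl 0.64 [400. 212.  11.  15.] [0.524 0.342 0.05 ]
bowl 0.29 [ 82. 308.  29.  21.] [ 0.493 -0.199  0.05 ]
dark0 0.76 [379. 208.  21.  17.] [0.523 0.328 0.02 ]
dark0 0.59 [393. 194.  15.  14.] [0.51  0.349 0.02 ]
dark0 0.48 [400. 213.  12.  16.] [0.539 0.345 0.02 ]
white0 0.61 [396. 156.  14.  21.] [0.469 0.368 0.02 ]
white0 0.58 [408. 162.  23.  20.] [0.483 0.385 0.02 ]
white0 0.54 [397. 175.  19.  17.] [0.491 0.363 0.02 ]
white0 0.27 [393. 192.  16.  17.] [0.51  0.349 0.02 ]
[0.43512729 0.26956206 0.26013374] [-0.44782067  0.19427468 -0.26118905  1.8919309   0.0573132   1.06234368
  0.41898863] 15.3667 0.1786258506680656
```

View pics/w4.png

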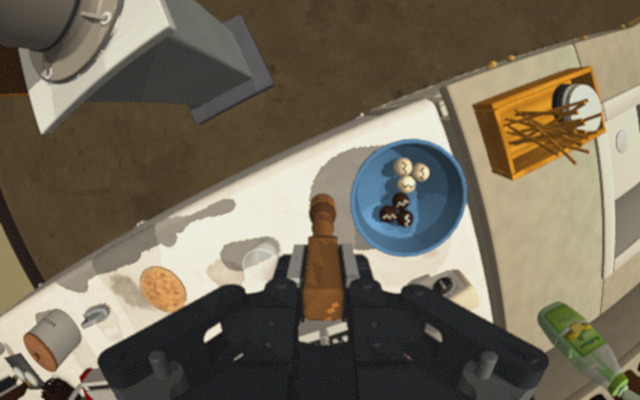

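The bowl centre is at px ~(409,197), giving (0.500, 0.356). Darks sit around (395,210) and whites around (407,172), and the two clusters nearly touch. I'll enter on the empty side and stir with circles and figure-eights.

```bash
cat >> h.py <<'E'
B=np.array([.4995,.356]);OFF=.106   # bowl centre; TCP z minus stirrer underside z
def zf(r): return max(.012,.007+.466*max(0,r+.0105-.027)+.003)
def go(r,a,feed=.15,dz=0):
    return robot.line_to([*(B+r*np.array([np.cos(a),np.sin(a)])),zf(r)+OFF+dz],feed=feed)
def look(n=None):
    im=robot.get_image("wrist")
    if n:
        save(im,n,(340,120,140,150),4)
    out={}
    for c in("dark0","white0"):
        out[c]=[]
        for d in robot.spot_in("wrist",c)[:5]:
            l,t,w,h=d["box"];p=at_z(im,l+w/2,t+h/2,.021,True)[:2]
            if np.hypot(*(p-B))<.06 and w<35: out[c].append((round(d["p"],2),*((p-B)*1000).round(0)))
    return out
V=[.435,.27,.26]
E
python3 - <<'E'
from h import *
a0=np.arctan2(.334-.356,.484-.4995); r0=.028
p=B+r0*np.array([np.cos(a0),np.sin(a0)])
robot.line_to([.45,.30,.26]); robot.line_to([*p,.20],feed=.25)
print(robot.line_to([*p,zf(r0)+OFF],feed=.1,until_force=8))
print(robot.sense()["wrist_force"])
t=robot.sense()["clock"]
for k in range(1,13): go(.024,a0+k*np.pi/4*1.0)
s=robot.sense();print("1.5 laps",s["clock"]-t,s["wrist_force"],s["ee_pos"],s["opening"])
for k in range(3): 
    go(.02,a0+np.pi/2+k*2.2);go(.02,a0-np.pi/2+k*2.2)
for k in range(1,10): go(.034,a0-np.pi/2+4.4+k*np.pi/4)
s=robot.sense();print(s["clock"]-t,s["wrist_force"],s["ee_pos"])
robot.line_to([*s["ee_pos"][:2],.22],feed=.15)
robot.line_to(V,feed=.3); robot.dwell(.2)
print(look("w5.png"),robot.sense()["clock"])
E
```

```text
False
[-0.18138275 -0.35769662 -1.32118832]
1.5 laps 3.3084000000000024 [ 0.97315401  0.20613446 -1.45995589] [0.51257801 0.37598082 0.11945647] 0.18022163896765916
8.383400000000002 [-0.03523178  0.22238519 -0.66228233] [0.50384697 0.38972893 0.12436374]
{'dark0': [(0.72, np.float64(-12.0), np.float64(-29.0)), (0.5, np.float64(7.0), np.float64(20.0)), (0.48, np.float64(-26.0), np.float64(-11.0))], 'white0': [(0.85, np.float64(2.0), np.float64(-8.0)), (0.55, np.float64(10.0), np.float64(-31.0))]} 27.2917
```

View pics/w5.png

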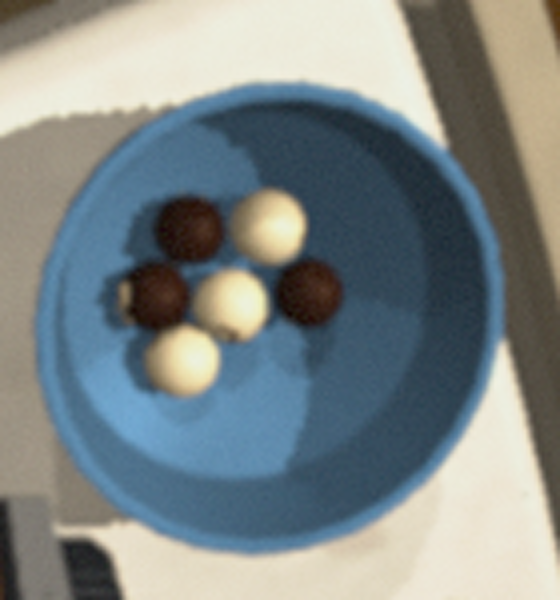

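The picture shows a white truffle in the middle at ~(230,305), touching darks on three sides. The outer whites at (268,227) and (182,360) each touch a dark, so they are mixed. I'll check they stay at rest, then return the stirrer.

Run:
```python
from h import *
print(look())
c=[.4985,-.048]
robot.line_to([.435,-.048,.26],feed=.25)
robot.line_to([*c,.26],feed=.15); robot.line_to([*c,.125],feed=.12)
print(robot.line_to([*c,.110],feed=.03,until_force=4),robot.sense()["ee_pos"],robot.sense()["wrist_force"])
robot.set_gripper(0.5); robot.dwell(.3)
robot.line_to([*c,.25],feed=.15)
robot.line_to([.435,-.048,.26],feed=.2); robot.line_to(V,feed=.3); robot.dwell(.2)
im=robot.get_image("wrist");save(im,"w6.png");print(look(),robot.sense()["clock"])
```

```text
{'dark0': [(0.72, np.float64(-26.0), np.float64(-12.0)), (0.65, np.float64(-14.0), np.float64(-28.0)), (0.52, np.float64(7.0), np.float64(19.0))], 'white0': [(0.79, np.float64(-19.0), np.float64(16.0)), (0.63, np.float64(11.0), np.float64(-30.0)), (0.62, np.float64(2.0), np.float64(-10.0))]}
True [ 0.49860532 -0.04799043  0.1115737 ] [-0.88511592 -0.12894898  5.48022619]
{'dark0': [(0.77, np.float64(7.0), np.float64(20.0)), (0.76, np.float64(-26.0), np.float64(-11.0)), (0.52, np.float64(-12.0), np.float64(-31.0))], 'white0': [(0.83, np.float64(7.0), np.float64(-30.0)), (0.82, np.float64(-23.0), np.float64(15.0)), (0.52, np.float64(4.0), np.float64(-7.0))]} 35.025
```

View pics/w6.png

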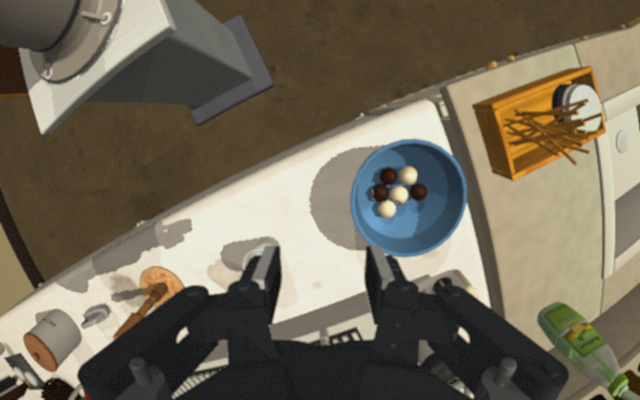

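The truffles are at rest, and every one has an opposite colour within about 30 mm. The stirrer stands free on the coaster at ~(155,295).

```bash
python3 -c "
from plant import robot
print(robot.finish_job())"
```

```text
the job is handed in; nothing more can be done
None
```

The job is handed in at about 35 s: the truffles look fully mixed (each within about 30 mm of the other colour), none spilled, and the stirrer is back upright on its coaster, but the judge returned no verdict.

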